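# Shim the rocking instrument stand

## Robot

A 6-joint arm with a two-finger parallel gripper is mounted at the origin on a cart in front of the work surface, level with it; the furniture and walls round the work are solid. World frame = base frame: x ahead of the robot, y to its left, z up, the work surface at z = 0. Lengths are in m, angles in degrees, forces in N, time in s.
With the tool pointing down it reaches from about 0.4 to 0.825 m from the base axis. Payload 7 kg.
Tool frame: the origin (TCP) lies at the very end of the fingers, on their centre line; the grasp point (between the pads) lies 19 mm behind it; z points along the fingers, y is the line along which they close (so a half turn about z gives the same grasp; the last joint's range is limited). The gripper opens to 88 mm and grips with 3 to 60 N. Pads are 19 mm wide; open, the fingers measure 130 mm over their backs; the gripper's body (78 mm by 193 mm) begins 47 mm behind the grasp point.
Start: joints at [81.538, 20.546, 0.682, 0, -70.136, -16.507], TCP at [0.285, 0.612, 0.227] pointing down, gripper open.
Joint ranges: [-176.03, 176.03], [-82.01, 121.73], [-58.28, 71.71], [-173.87, 95.51], [-174.79, -0.11], [-173.66, 173.66]. Speed limits (degrees/s): [136.94, 136.94, 172.46, 180, 180, 180].

## Interface

Orientations are given as [roll, pitch, yaw] about the fixed x, y, z axes, in that order (R = Rz(yaw) Ry(pitch) Rx(roll)).
In Python, from plant import ctrl, cams, workorder gives the robot as it stands.
- The arm moves only by the tool play_rows, never from a script. Its argument "motion" is a list of rows, each an object of numbers: "x", "y", "z": the shift along the tool's x, y, z normalised to -1 to 1, where 1 is 0.025 m; "rx", "ry", "rz": the turn, a rotation vector about the tool's x, y, z normalised to -1 to 1, where 1 is 4 degrees. A call has 1 to 20 rows; each row shifts and turns the commanded pose from where the row before left it, along the tool's axes as they then stand; what a row does not reach is not made up. A row lasts 1/8 s, in which the tool goes at most 62.5 mm and 10.7 degrees, less where a joint would pass 70% of its speed; a pose out of reach is approached as far as the arm can. A call with a number of a shift or a turn outside -1 to 1 is refused whole. A call with a gripper value outside its range is refused whole. "fingers" is the opening, from -1 (shut) to 1 (fully open), set as the call begins (left out, the last holds). The fingers move at their own pace and stop on an object; the grip force is fixed at half the most. Time passes only in rows, so rows that do not move let the fingers close. It gives the time, the measured TCP pose, the force, the opening and the grip force at its end, in the units of the state.
- ctrl.get_obs(): the state, without advancing time (a new reading comes with each control period).
- cams.snapshot(name): name is "scene" or "side" or "wrist"; returns the picture (384x512x3 uint8, blue, green, red); there is no depth.
- cams.get_calibration(name): a dict with "vertical_fov" (degrees; the focal length in pixels is half the picture's height over the tangent of half this angle, whatever the lens; pixels are square), "cx", "cy" (the principal point, pixels), "position" and "rotation" of the camera in the world. Camera axes: x right, y up, looking along -z (the intrinsics and any distortion apply to the point x, -y, -z); pixel columns grow to the right and rows downward; lengths in m; the calibration is good to about 2 mm. A picture is of the moment at which its call begins: read the wrist's pose just before it. get_calibration takes no time and is no camera call; for the wrist camera it gives the pose at the moment of the call.
- workorder.close_job(): hands the job in; it is judged then, once.
The state is a dict: "clock": time; "joint_pos": joint angles; "qvel": joint speeds; "tau": joint torques, N m; "tool_pos": TCP position; "orientation": TCP orientation; "force": force on the tool from outside, world axes, zero at the start; "moment": the same for the moment, N m; "opening": finger opening in m; "gripper_force": force on a finger pad.
Only numpy, scipy, OpenCV 4.12 (cv2) and the standard library are available. Lean on these libraries where they do the work, as an engineer would, in place of code of your own. Each camera call takes 0.05 s, during which the arm holds its last target. There are 200 camera calls.

## Task

The aluminium stand with the antenna meter rocks because its front left foot has lost its rubber boot. Push the orange wedge fully home under that foot, thin end first, by pushing its upright end plate with your fingertips until the plate meets the stand's edge and the stand sits level; then check it by pressing gently down on the green pad at the opposite corner, and move clear. Only push: do not grasp or lift the wedge or the stand, do not shove the stand out of its place, and leave the other things alone.

Things in the scene. Friction and masses are not known exactly. Their poses are not given: they have to be found in the camera images.
- stand: Loose stand, 1.8 kg: aluminium plate 180 (x) x 200 (y) x 8 mm, top 32 mm above origin, on four domed feet at x = +-68, y = +-78. The front left foot is 7 mm short, so it leans onto it by 0.07 rad. Origin: centre, level with the rubber feet's undersides; x to the stand's back, y to its left, z up. Shoving the plate with over about 8 N slides it.
- short_foot (a point): Lowest point of the short foot: bare steel dome of radius 14 mm (the other three feet are black rubber), at x = -68, y = +78, z = 7 mm in the stand's frame. The plate's left edge is 22 mm outside it; the plate's underside is 17 mm above this point.
- check_pad: Green disc, 34 mm across, 3 mm thick, fixed on the plate's back right corner (x = +64, y = -78 mm in the stand's frame), above the foot diagonal to the short one. Origin: centre of its underside, on the plate's top; z up.
- shim: Loose orange wedge, 60 g, 56 mm wide (x). Toe 1.5 mm thick at y = -63 mm; ramp up to 7 mm at y = -18; flat seat 7 mm high to y = +20; upright end plate y = +20 to +34, 36 mm high. Origin: on the table under the seat's middle, which belongs under the short foot. Starts left of the stand, toe towards it, its y within 0.25 rad of the stand's y. Home, the foot is near y = -2 mm.
- shim_back (a point): Middle of the outer face of the wedge's end plate (y = +34 mm, 18 mm above the wedge's underside): the face to push, towards the wedge's -y. Sliding the wedge under the foot takes a few newtons.
- meter: Grey antenna meter, 73 x 105 x 55 mm, fixed on the stand; it covers x = -60 to +12, y = -36 to +68 mm of the stand's plate, its top 87 mm above the stand's origin. Origin: on the plate's top, at x = -24, y = +16 mm in the stand's frame.
- tape_roll: Bystander: loose roll of black tape, about 62 mm across, 19 mm high. Origin: centre of its underside.
- mug: Bystander: loose dotted mug, 93 mm high. Origin: centre of its underside.
- tin: Bystander: loose red tin, 65 x 98 x 26 mm. Origin: centre of its underside.
- driver: Bystander: loose red screwdriver, 211 mm long. Origin: centre of its underside.
- adapter: Bystander: loose coax adapter barrel, 18 x 50 x 16 mm. Origin: centre of its underside.

How it is judged:
By the outcome, as a careful person would: the job done as asked, in the order asked, and still so for the second after the job is handed in, with the robot touching nothing.
It also fails if it takes over 48 s, if anything falls off the work surface, if the arm or the gripper's body presses on something with over 40 N, if the wrist force passes 120 N, or if a joint passes its speed limit or range.

## Working session

There is one attempt and no reset: what is moved stays moved. The work goes in short steps, Python scripts to look and compute and a tool call to move; the robot and the scene stay as the last step left them, time stands still between calls to the robot, and variables do not carry over. Pictures are saved under pics/ and viewed, at most 10 in all, crops included, and the job is handed in when it is done.

Besides the shell and the picture viewer there is one more tool, called after "Call:" by a JSON object that holds its "fn" and its "kwargs", one argument or row to a line. play_rows: Moves the arm, as the interface text tells. Its arguments: {"type":"object","properties":{"motion":{"type":"array"},"fingers":{"type":"number"}},"required":["motion"]}

```bash
mkdir -p pics; ls; python3 - <<'E'
from plant import ctrl,cams
import cv2,json,numpy as np
o=ctrl.get_obs();print({k:np.round(v,3).tolist() for k,v in o.items()})
for n in("scene","side","wrist"):
    print(n,cams.get_calibration(n)); cv2.imwrite(f"pics/{n}0.png",cams.snapshot(n))
E
```

```text
pics
{'clock': 0.0, 'joint_pos': [81.539, 20.591, 0.633, -0.021, -70.134, -16.506], 'qvel': [-0.029, 0.031, 0.003, 0.034, 0.092, 0.103], 'tau': [-0.0, -58.272, 29.306, 6.997, 0.007, -0.0], 'tool_pos': [0.285, 0.611, 0.226], 'orientation': [179.906, -0.007, -24.974], 'force': [-0.954, 0.261, -0.159], 'moment': [-0.035, 0.054, -0.012], 'gripper_force': 0.0, 'opening': 0.088}
scene {'vertical_fov': 56.35384010908496, 'cx': 256.18723324924065, 'cy': 191.08108651474376, 'position': array([ 0.2195979 , -0.40142385,  0.63841682]), 'rotation': array([ 47.09828123,   0.92065219, -29.2931103 ])}
side {'vertical_fov': 44.620760667686646, 'cx': 252.2601688718848, 'cy': 187.506234353707, 'position': array([ 0.12977136, -0.68081183,  0.75702256]), 'rotation': array([ 52.41450069,  -0.58914199, -25.46987073])}
wrist {'vertical_fov': 62.46691985900514, 'cx': 256.9323208949252, 'cy': 191.21450470973357, 'position': array([0.34894803, 0.58232346, 0.38325368]), 'rotation': array([-1.50111770e+01, -8.62405531e-02, -1.15042299e+02])}
```

```bash
python3 - <<'E'
import cv2,numpy as np
a=[cv2.imread(f"pics/{n}0.png") for n in("scene","wrist")]
cv2.imwrite("pics/s1.png",cv2.resize(a[0],(800,600),interpolation=cv2.INTER_CUBIC))
b=cv2.imread("pics/side0.png")
cv2.imwrite("pics/sw1.png",cv2.resize(np.hstack([b,a[1]]),(800,300),interpolation=cv2.INTER_AREA))
E
```

```text
(no output)
```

View pics/s1.png

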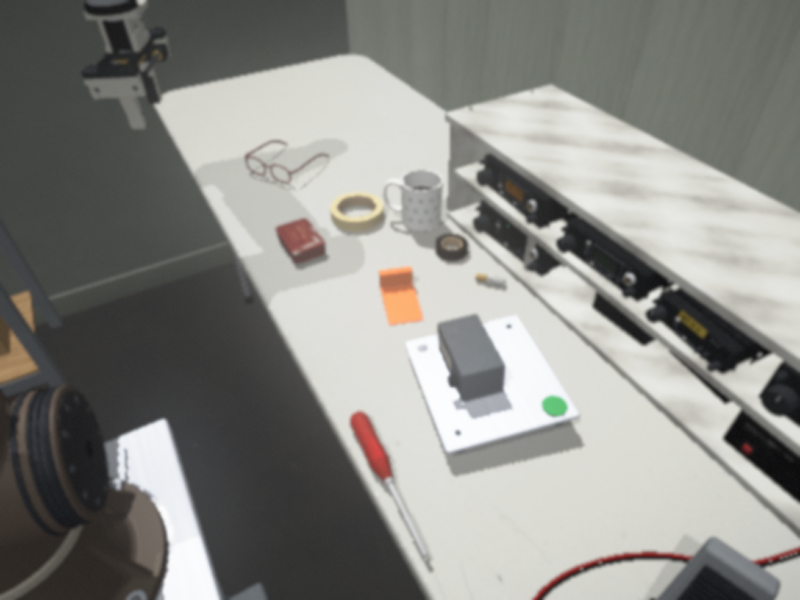

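View pics/sw1.png

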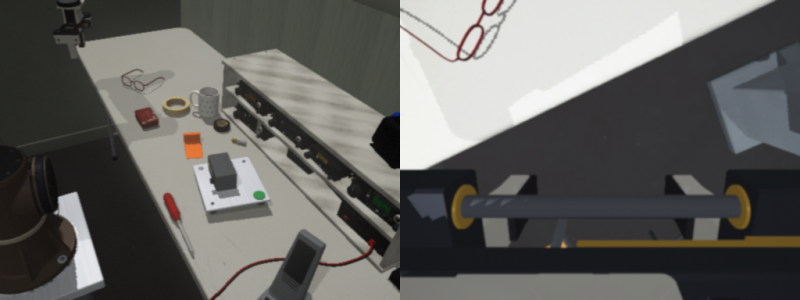

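The scene view shows the stand's plate corners at about (407,343), (518,318), (578,413) and (448,447) in the 800x600 picture. The green pad is at (555,406), and the orange wedge runs from its end plate at (396,278) to its toe at (405,320), pointing at the stand. The screwdriver lies to the front right; the tape, mug and adapter lie beyond.

```bash
cat > h.py <<'E'
import cv2,numpy as np
from scipy.spatial.transform import Rotation as R
from plant import ctrl,cams
def cam(n):
    c=cams.get_calibration(n); f=192/np.tan(np.radians(c["vertical_fov"])/2)
    return f,c["cx"],c["cy"],np.array(c["position"]),R.from_euler("xyz",c["rotation"],degrees=True).as_matrix()
def ray(C,p):
    f,cx,cy,o,M=C; p=np.atleast_2d(p).astype(float)
    return o,np.c_[(p[:,0]-cx)/f,-(p[:,1]-cy)/f,-np.ones(len(p))]@M.T
def onz(C,p,z):
    o,d=ray(C,p); return o+d*((np.asarray(z)-o[2])/d[:,2])[:,None]
def proj(C,X):
    f,cx,cy,o,M=C; v=(np.atleast_2d(X)-o)@M
    return np.c_[cx-f*v[:,0]/v[:,2],cy+f*v[:,1]/v[:,2]]
def hsv(i,lo,hi):
    m=cv2.inRange(cv2.cvtColor(i,cv2.COLOR_BGR2HSV),np.array(lo),np.array(hi))
    n,l,s,c=cv2.connectedComponentsWithStats(m); k=1+np.argmax(s[1:,4]); return (l==k).astype(np.uint8)*255,c[k],s[k]
E
python3 - <<'E'
from h import *
np.set_printoptions(precision=4,suppress=True)
G=[]
for n in("scene","side"):
    i=cv2.imread(f"pics/{n}0.png"); C=cam(n)
    m,c,s=hsv(i,(50,120,60),(80,255,255)); print(n,"green",c,s,onz(C,c,.041)); G.append(ray(C,c))
    m,c,s=hsv(i,(5,150,100),(20,255,255)); print("orange",c,s)
    k=cv2.findContours(m,0,2)[0][0]
    q=cv2.approxPolyDP(k,3,True)[:,0]; print(np.c_[q,onz(C,q,0)[:,:2],onz(C,q,.036)[:,:2]])
(o1,d1),(o2,d2)=G
A=np.c_[d1[0],-d2[0]]; t=np.linalg.lstsq(A,o2-o1,rcond=None)[0]; print(o1+t[0]*d1[0],o2+t[1]*d2[0])
C=cam("scene"); q=np.array([[407,343],[518,318],[578,413],[448,447]])*.64
print(onz(C,q,[.024,.033,.04,.030]))
E
```

```text
scene green [354.53 259.46] [349 255  13  10 100] [[ 0.5981 -0.1133  0.041 ]]
orange [258. 174.] [258 174   1   1   1]
[[258.     174.       0.585    0.2606   0.5644   0.2233]]
side green [331.4804 249.3725] [325 245  14  10 102] [[ 0.5974 -0.1117  0.041 ]]
orange [246.49   185.8737] [236 170  24  33 649]
[[237.     170.       0.5555   0.2938   0.5353   0.2475]
 [239.     202.       0.503    0.1633   0.4853   0.1231]
 [259.     200.       0.5529   0.1492   0.5328   0.1097]
 [255.     170.       0.6011   0.2729   0.5787   0.2275]]
[ 0.5944 -0.1161  0.0469] [ 0.5938 -0.1161  0.0465]
[[ 0.4957  0.0905  0.024 ]
 [ 0.6635  0.0432  0.033 ]
 [ 0.6174 -0.1372  0.04  ]
 [ 0.4503 -0.0912  0.03  ]]
```

```bash
python3 - <<'E'
from h import *
np.set_printoptions(precision=4,suppress=True)
C=cam("scene")
P={"mugbase":(422,228),"mughandle":(390,192),"tape":(452,254),"adapter":(491,284),"tin":(302,245),"shelf1":(450,215),"shelf2":(545,305),"shelf3":(650,400),"yellowring":(357,222)}
for k,p in P.items(): print(k,onz(C,np.array(p)*.64,0)[0,:2])
print("shelftop if z=.2",onz(C,np.array([(450,118),(800,330)])*.64,.2))
o=ctrl.get_obs();M=R.from_euler("xyz",o["orientation"],degrees=True).as_matrix();print(M.round(3))
print(M.T@(np.array([.585,.315,.2])-o["tool_pos"])/.025)
E
```

```text
mugbase [0.6813 0.3566]
mughandle [0.6895 0.5014]
tape [0.687  0.2595]
adapter [0.6993 0.1563]
tin [0.4598 0.4245]
shelf1 [0.7518 0.366 ]
shelf2 [0.7448 0.0692]
shelf3 [ 0.7452 -0.1528]
yellowring [0.5815 0.4388]
shelftop if z=.2 [[ 0.7475  0.3756  0.2   ]
 [ 0.7888 -0.2447  0.2   ]]
[[ 0.906 -0.422 -0.   ]
 [-0.422 -0.906 -0.001]
 [ 0.     0.001 -1.   ]]
[15.8931  5.6818  1.0423]
```

Call:
{"fn": "play_rows", "kwargs": {
  "motion": [
    {"x":0.99,"y":0.355,"z":0.065},
    {"x":0.99,"y":0.355,"z":0.065},
    {"x":0.99,"y":0.355,"z":0.065},
    {"x":0.99,"y":0.355,"z":0.065},
    {"x":0.99,"y":0.355,"z":0.065},
    {"x":0.99,"y":0.355,"z":0.065},
    {"x":0.99,"y":0.355,"z":0.065},
    {"x":0.99,"y":0.355,"z":0.065},
    {"x":0.99,"y":0.355,"z":0.065},
    {"x":0.99,"y":0.355,"z":0.065},
    {"x":0.99,"y":0.355,"z":0.065},
    {"x":0.99,"y":0.355,"z":0.065},
    {"x":0.99,"y":0.355,"z":0.065},
    {"x":0.99,"y":0.355,"z":0.065},
    {"x":0.99,"y":0.355,"z":0.065},
    {"x":0.99,"y":0.355,"z":0.065}
  ],
  "fingers": -1
}}

```text
$.motion[0]: bad value
```

Call:
{"fn": "play_rows", "kwargs": {
  "motion": [
    {"rz":1},
    {"rz":1},
    {"rz":1},
    {"rz":1},
    {"rz":1},
    {"rz":1},
    {"rz":1},
    {"rz":1},
    {"rz":1},
    {"rz":1},
    {"rz":1},
    {"rz":1},
    {"rz":1},
    {"rz":1},
    {"rz":1},
    {"rz":1},
    {"rz":1},
    {"rz":1},
    {"rz":1},
    {"rz":1}
  ]
}}

```text
$.motion[0]: bad value
```

```bash
python3 - <<'E'
from h import *
o=ctrl.get_obs();print(o["tool_pos"],o["orientation"],o["clock"],o["force"])
c=cams.get_calibration("wrist");print(c)
i=cams.snapshot("wrist");cv2.imwrite("pics/w2.png",i)
import json;json.dump({k:np.asarray(v).tolist() for k,v in c.items()},open("w2.json","w"))
cv2.imwrite("pics/w2b.png",cv2.resize(i,(800,600)))
E
```

```text
[0.28481989 0.61156338 0.22583047] [ 1.79926706e+02 -6.61407870e-03 -2.49767961e+01] 0.15 [-0.1283397   0.34803901  0.08825391]
{'vertical_fov': 62.46691985900514, 'cx': 256.9323208949252, 'cy': 191.21450470973357, 'position': array([0.34896579, 0.58235553, 0.38337555]), 'rotation': array([-1.50115573e+01, -7.36259920e-02, -1.15041139e+02])}
```

View pics/w2b.png

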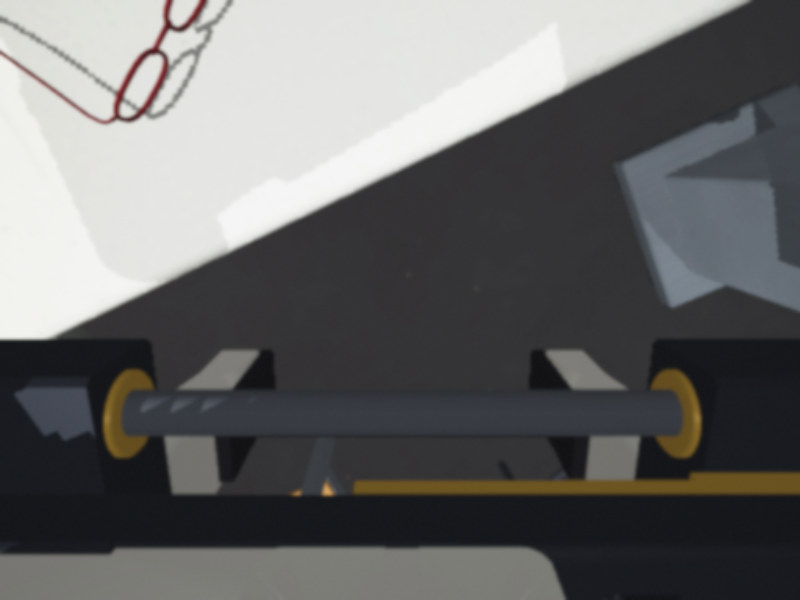

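The moves were refused, so the wrist view is unchanged: only the glasses at the top left and the open fingers. Rows probably need all six numbers.

Call:
{"fn": "play_rows", "kwargs": {
  "motion": [
    {"x":0.99,"y":0.355,"z":0.065,"rx":0,"ry":0,"rz":0},
    {"x":0.99,"y":0.355,"z":0.065,"rx":0,"ry":0,"rz":0},
    {"x":0.99,"y":0.355,"z":0.065,"rx":0,"ry":0,"rz":0},
    {"x":0.99,"y":0.355,"z":0.065,"rx":0,"ry":0,"rz":0},
    {"x":0.99,"y":0.355,"z":0.065,"rx":0,"ry":0,"rz":0},
    {"x":0.99,"y":0.355,"z":0.065,"rx":0,"ry":0,"rz":0},
    {"x":0.99,"y":0.355,"z":0.065,"rx":0,"ry":0,"rz":0},
    {"x":0.99,"y":0.355,"z":0.065,"rx":0,"ry":0,"rz":0},
    {"x":0.99,"y":0.355,"z":0.065,"rx":0,"ry":0,"rz":0},
    {"x":0.99,"y":0.355,"z":0.065,"rx":0,"ry":0,"rz":0},
    {"x":0.99,"y":0.355,"z":0.065,"rx":0,"ry":0,"rz":0},
    {"x":0.99,"y":0.355,"z":0.065,"rx":0,"ry":0,"rz":0},
    {"x":0.99,"y":0.355,"z":0.065,"rx":0,"ry":0,"rz":0},
    {"x":0.99,"y":0.355,"z":0.065,"rx":0,"ry":0,"rz":0},
    {"x":0.99,"y":0.355,"z":0.065,"rx":0,"ry":0,"rz":0},
    {"x":0.99,"y":0.355,"z":0.065,"rx":0,"ry":0,"rz":0}
  ],
  "fingers": -1
}}

```text
clock: 2.2
tool_pos: [0.5851, 0.314, 0.2006]
orientation: [-180.0, -0.0, -25.0]
force: [-0.2, 0.2, 0.2]
opening: 0.0006
gripper_force: 0.0
```

Call:
{"fn": "play_rows", "kwargs": {
  "motion": [
    {"x":0,"y":0,"z":0,"rx":0,"ry":0,"rz":1},
    {"x":0,"y":0,"z":0,"rx":0,"ry":0,"rz":1},
    {"x":0,"y":0,"z":0,"rx":0,"ry":0,"rz":1},
    {"x":0,"y":0,"z":0,"rx":0,"ry":0,"rz":1},
    {"x":0,"y":0,"z":0,"rx":0,"ry":0,"rz":1},
    {"x":0,"y":0,"z":0,"rx":0,"ry":0,"rz":1},
    {"x":0,"y":0,"z":0,"rx":0,"ry":0,"rz":1},
    {"x":0,"y":0,"z":0,"rx":0,"ry":0,"rz":1},
    {"x":0,"y":0,"z":0,"rx":0,"ry":0,"rz":1},
    {"x":0,"y":0,"z":0,"rx":0,"ry":0,"rz":1},
    {"x":0,"y":0,"z":0,"rx":0,"ry":0,"rz":1},
    {"x":0,"y":0,"z":0,"rx":0,"ry":0,"rz":1},
    {"x":0,"y":0,"z":0,"rx":0,"ry":0,"rz":1},
    {"x":0,"y":0,"z":0,"rx":0,"ry":0,"rz":1},
    {"x":0,"y":0,"z":0,"rx":0,"ry":0,"rz":1},
    {"x":0,"y":0,"z":0,"rx":0,"ry":0,"rz":1},
    {"x":0,"y":0,"z":0,"rx":0,"ry":0,"rz":1},
    {"x":0,"y":0,"z":0,"rx":0,"ry":0,"rz":1},
    {"x":0,"y":0,"z":0,"rx":0,"ry":0,"rz":1},
    {"x":0,"y":0,"z":0,"rx":0,"ry":0,"rz":1}
  ]
}}

```text
clock: 4.7
tool_pos: [0.5845, 0.3146, 0.2006]
orientation: [-180.0, 0.0, -105.1]
force: [-0.8, -0.0, -0.1]
opening: 0.0004
gripper_force: 0.0
```

```bash
python3 - <<'E'
from h import *
o=ctrl.get_obs();print(o["tool_pos"],o["orientation"],o["clock"],o["force"])
c=cams.get_calibration("wrist");print(c)
i=cams.snapshot("wrist");cv2.imwrite("pics/w3.png",i)
import json;json.dump({k:np.asarray(v).tolist() for k,v in c.items()},open("w3.json","w"))
cv2.imwrite("pics/w3b.png",cv2.resize(i,(800,600)))
E
```

```text
[0.58446532 0.314649   0.20059742] [-1.79996308e+02  3.86346102e-03 -1.05143501e+02] 4.7 [-0.75215009 -0.01688119 -0.11663001]
{'vertical_fov': 62.46691985900514, 'cx': 256.9323208949252, 'cy': 191.21450470973357, 'position': array([0.56730773, 0.24745725, 0.35811149]), 'rotation': array([-1.50179508e+01, -2.73843811e-03,  1.64788140e+02])}
```

View pics/w3b.png

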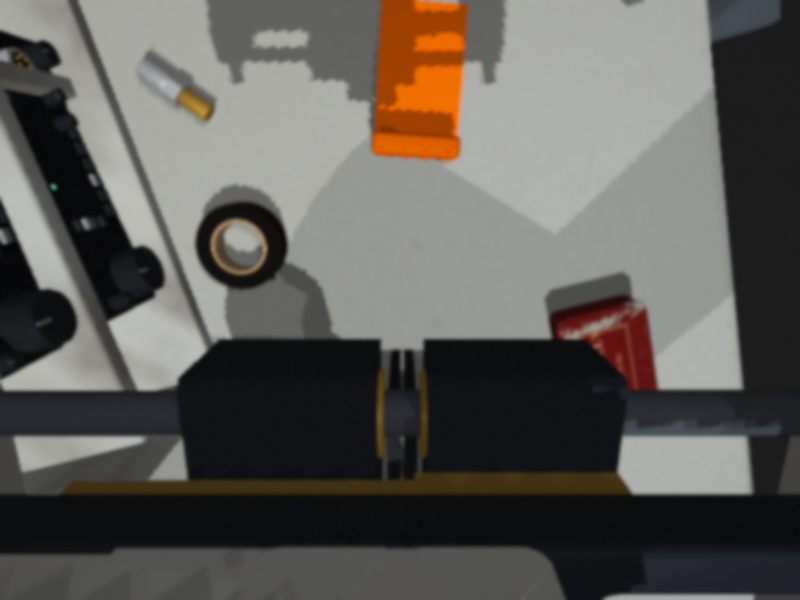

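The wrist view shows the wedge at the top centre, with its end plate at rows 135–158 and columns 372–460, nearly aligned with the tool's x. The tape is at (241,240), the adapter at (175,85) and the tin at (605,340). I'll shift forward so the view takes in both the wedge and the stand.

Call:
{"fn": "play_rows", "kwargs": {
  "motion": [
    {"x":1,"y":0,"z":0,"rx":0,"ry":0,"rz":0},
    {"x":1,"y":0,"z":0,"rx":0,"ry":0,"rz":0},
    {"x":1,"y":0,"z":0,"rx":0,"ry":0,"rz":0},
    {"x":1,"y":0,"z":0,"rx":0,"ry":0,"rz":0},
    {"x":1,"y":0,"z":0,"rx":0,"ry":0,"rz":0},
    {"x":1,"y":0,"z":0,"rx":0,"ry":0,"rz":0},
    {"x":1,"y":0,"z":0,"rx":0,"ry":0,"rz":0},
    {"x":0,"y":0,"z":0,"rx":0,"ry":0,"rz":0}
  ]
}}

```text
clock: 5.75
tool_pos: [0.5382, 0.145, 0.2009]
orientation: [-180.0, 0.0, -105.0]
force: [0.6, -0.0, 0.9]
opening: 0.0003
gripper_force: 0.0
```

```bash
python3 - <<'E'
from h import *
o=ctrl.get_obs();print(o["tool_pos"],o["orientation"],o["clock"],o["force"])
c=cams.get_calibration("wrist");print(c)
i=cams.snapshot("wrist");cv2.imwrite("pics/w4.png",i)
import json;json.dump({k:np.asarray(v).tolist() for k,v in c.items()},open("w4.json","w"))
cv2.imwrite("pics/w4b.png",cv2.resize(i,(800,600)))
E
```

```text
[0.53822638 0.14496619 0.2008767 ] [-1.79994294e+02  1.02017601e-02 -1.05048319e+02] 5.75 [ 0.64085461 -0.00359311  0.87079724]
{'vertical_fov': 62.46691985900514, 'cx': 256.9323208949252, 'cy': 191.21450470973357, 'position': array([0.52116576, 0.07770664, 0.35839651]), 'rotation': array([-1.50274698e+01,  2.50772264e-03,  1.64880739e+02])}
```

View pics/w4b.png

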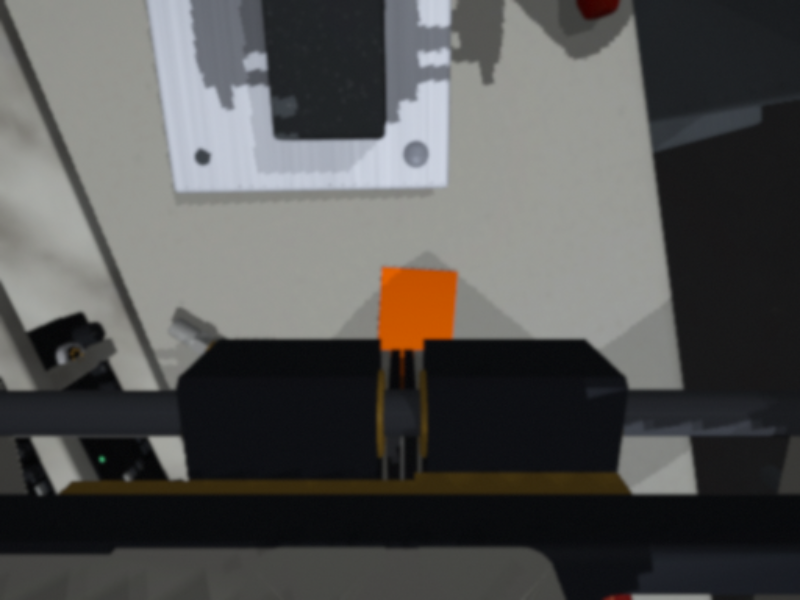

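```bash
cat >> h.py <<'E'
import json
def camj(fn):
    c=json.load(open(fn)); f=192/np.tan(np.radians(c["vertical_fov"])/2)
    return f,c["cx"],c["cy"],np.array(c["position"]),R.from_euler("xyz",c["rotation"],degrees=True).as_matrix()
E
python3 - <<'E'
from h import *
np.set_printoptions(precision=4,suppress=True)
C=camj("w4.json"); s=lambda l:np.array(l)*.64
p=onz(C,s([[177,190],[446,186],[203,157],[416,153]]),[.032,.023,.032,.025]); print("stand FL/BL",p)
# stand fits: Kabsch of (tilted) nominal points
N=np.array([[90,100,32],[-90,100,32],[68,78,32],[-68,78,32]])/1e3
ax=np.array([68,78,0])/103.5
Rt=R.from_rotvec(-ax*.0684).as_matrix(); T=N@Rt.T; print("tilted z",T[:,2]) 
a=T[:,:2]-T[:,:2].mean(0); b=p[:,:2]-p[:,:2].mean(0)
th=np.arctan2((a[:,0]*b[:,1]-a[:,1]*b[:,0]).sum(),(a*b).sum())
Q=np.array([[np.cos(th),-np.sin(th)],[np.sin(th),np.cos(th)]])
o=p[:,:2].mean(0)-Q@T[:,:2].mean(0); print("yaw",np.degrees(th),"origin",o); print("resid",(T[:,:2]@Q.T+o-p[:,:2])*1e3)
foot=Q@[-.068,.078]+o; edge=Q@[-.068,.1]+o; print("foot",foot)
pad=(Rt@[.064,-.078,.0335]); print("pad tilted",Q@pad[:2]+o,pad[2],"level",Q@[.064,-.078]+o)
# wedge: toe in w4 and sides/back edge in w3
for n in("w3","w4"):
    C=camj(n+".json"); i=cv2.imread(f"pics/{n}.png"); m,c,st=hsv(i,(3,150,80),(22,255,255))
    k=max(cv2.findContours(m,0,2)[0],key=len); q=cv2.approxPolyDP(k,2.5,True)[:,0]; print(n,st); print(np.c_[q,onz(C,q,0)[:,:2],onz(C,q,.036)[:,:2]])
E
```

```text
stand FL/BL [[0.6649 0.0544 0.032 ]
 [0.4961 0.0977 0.023 ]
 [0.6413 0.0396 0.032 ]
 [0.51   0.0723 0.025 ]]
tilted z [0.0321 0.0228 0.0319 0.0249]
yaw -14.311531673761046 origin [ 0.5572 -0.0219]
resid [[ 3.0325  0.1453]
 [-2.4097  1.0272]
 [-0.135  -0.9096]
 [-0.4878 -0.2628]]
foot [0.5106 0.0705]
pad tilted [ 0.5985 -0.1112] 0.04022070639271393 level [ 0.5999 -0.1133]
w3 [ 238    0   61  103 5443]
[[244.       0.       0.5527   0.1442   0.5542   0.1546]
 [238.      95.       0.584    0.2307   0.5823   0.2324]
 [246.      99.       0.5767   0.237    0.5758   0.238 ]
 [290.     101.       0.5311   0.2516   0.5348   0.2511]
 [293.      97.       0.527    0.2484   0.5311   0.2483]
 [291.      84.       0.5259   0.2348   0.5301   0.236 ]
 [298.       3.       0.5008   0.1611   0.5075   0.1698]]
w4 [ 242  171   51   58 2388]
[[245.     171.       0.5533   0.1437   0.55     0.1371]
 [243.     223.       0.5728   0.2045   0.5676   0.1917]
 [254.     223.       0.56     0.2079   0.5561   0.1949]
 [258.     228.       0.557    0.2154   0.5534   0.2016]
 [260.     223.       0.553    0.2098   0.5498   0.1966]
 [270.     223.       0.5414   0.213    0.5394   0.1994]
 [272.     217.       0.5372   0.2062   0.5356   0.1933]
 [288.     217.       0.5187   0.2112   0.5189   0.1978]
 [292.     175.       0.5021   0.1624   0.504    0.1539]]
```

The wrist view is clear. The stand's left edge runs (177,190)–(446,186), the foot marks are at (203,157) and (416,153), and the wedge's toe edge is (382,267)–(456,271). That gives:
- **Stand:** yaw −14.3°, foot at (0.511, 0.071). The pad agrees with the scene cameras.
- **Wedge:** yaw −18.7°, back face at (0.559, 0.245).

I'll go behind the wedge and down.

Call:
{"fn": "play_rows", "kwargs": {
  "motion": [
    {"x":0,"y":0,"z":0,"rx":0,"ry":0,"rz":0.925},
    {"x":-0.905,"y":0.083,"z":0,"rx":0,"ry":0,"rz":0},
    {"x":-0.905,"y":0.083,"z":0,"rx":0,"ry":0,"rz":0},
    {"x":-0.905,"y":0.083,"z":0,"rx":0,"ry":0,"rz":0},
    {"x":-0.905,"y":0.083,"z":0,"rx":0,"ry":0,"rz":0},
    {"x":-0.905,"y":0.083,"z":0,"rx":0,"ry":0,"rz":0},
    {"x":-0.905,"y":0.083,"z":0,"rx":0,"ry":0,"rz":0},
    {"x":0,"y":0,"z":0.9,"rx":0,"ry":0,"rz":0},
    {"x":0,"y":0,"z":0.9,"rx":0,"ry":0,"rz":0},
    {"x":0,"y":0,"z":0.9,"rx":0,"ry":0,"rz":0},
    {"x":0,"y":0,"z":0.9,"rx":0,"ry":0,"rz":0},
    {"x":0,"y":0,"z":0.9,"rx":0,"ry":0,"rz":0},
    {"x":0,"y":0,"z":0.9,"rx":0,"ry":0,"rz":0},
    {"x":0,"y":0,"z":0.9,"rx":0,"ry":0,"rz":0},
    {"x":0,"y":0,"z":0.9,"rx":0,"ry":0,"rz":0},
    {"x":0,"y":0,"z":0,"rx":0,"ry":0,"rz":0}
  ]
}}

```text
clock: 7.8
tool_pos: [0.5696, 0.2793, 0.0187]
orientation: [179.9, -0.2, -108.7]
force: [0.1, -0.2, -1.0]
opening: 0.0004
gripper_force: 0.0
```

```bash
python3 - <<'E'
from h import *
o=ctrl.get_obs();print(o["tool_pos"],o["orientation"],o["clock"],o["force"])
i=cams.snapshot("wrist");cv2.imwrite("pics/w5b.png",cv2.resize(i,(800,600)))
E
```

```text
[0.56958017 0.27926346 0.0186911 ] [ 179.89272304   -0.18190142 -108.6758948 ] 7.8 [ 0.09404484 -0.21884346 -0.96373571]
```

View pics/w5b.png

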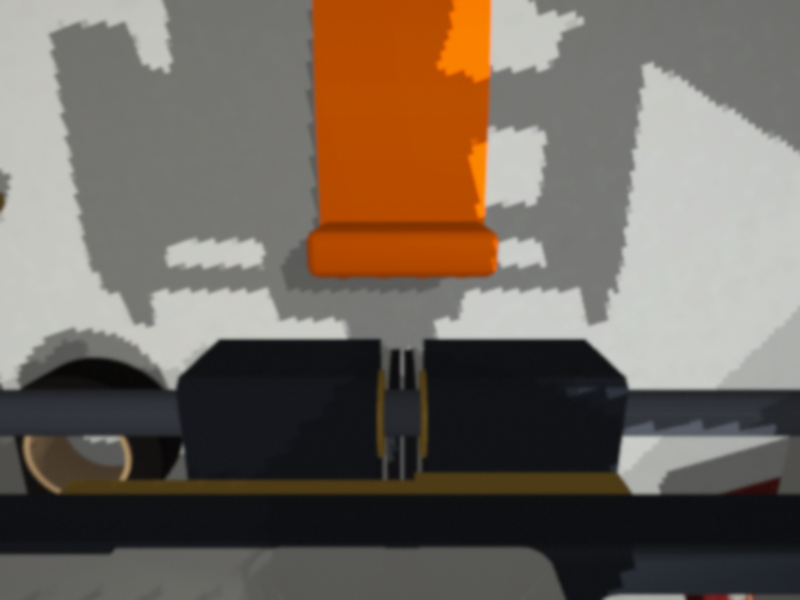

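The end plate is centred on the fingers (columns 310–497, with the fingers at 402) and square to them. Lowering a little, then approaching to contact.

Call:
{"fn": "play_rows", "kwargs": {
  "motion": [
    {"x":0,"y":0,"z":0.28,"rx":0,"ry":0,"rz":0},
    {"x":0.6,"y":0,"z":0,"rx":0,"ry":0,"rz":0},
    {"x":0.2,"y":0,"z":0,"rx":0,"ry":0,"rz":0},
    {"x":0.2,"y":0,"z":0,"rx":0,"ry":0,"rz":0},
    {"x":0.1,"y":0,"z":0,"rx":0,"ry":0,"rz":0},
    {"x":0.1,"y":0,"z":0,"rx":0,"ry":0,"rz":0}
  ]
}}

```text
clock: 8.6
tool_pos: [0.5612, 0.2514, 0.0139]
orientation: [-180.0, 0.1, -108.7]
force: [-0.1, 0.4, 0.1]
opening: 0.0004
gripper_force: 0.5
```

Call:
{"fn": "play_rows", "kwargs": {
  "motion": [
    {"x":0.2,"y":0,"z":0,"rx":0,"ry":0,"rz":-0.073},
    {"x":0.2,"y":0,"z":0,"rx":0,"ry":0,"rz":-0.073},
    {"x":0.2,"y":0,"z":0,"rx":0,"ry":0,"rz":-0.073},
    {"x":0.2,"y":0,"z":0,"rx":0,"ry":0,"rz":-0.073},
    {"x":0.2,"y":0,"z":0,"rx":0,"ry":0,"rz":-0.073},
    {"x":0.2,"y":0,"z":0,"rx":0,"ry":0,"rz":-0.073},
    {"x":0.2,"y":0,"z":0,"rx":0,"ry":0,"rz":-0.073},
    {"x":0.2,"y":0,"z":0,"rx":0,"ry":0,"rz":-0.073},
    {"x":0.2,"y":0,"z":0,"rx":0,"ry":0,"rz":-0.073},
    {"x":0.2,"y":0,"z":0,"rx":0,"ry":0,"rz":-0.073},
    {"x":0.2,"y":0,"z":0,"rx":0,"ry":0,"rz":-0.073},
    {"x":0.2,"y":0,"z":0,"rx":0,"ry":0,"rz":-0.073},
    {"x":0.2,"y":0,"z":0,"rx":0,"ry":0,"rz":-0.073},
    {"x":0.2,"y":0,"z":0,"rx":0,"ry":0,"rz":-0.073}
  ]
}}

```text
clock: 10.35
tool_pos: [0.5405, 0.1838, 0.0136]
orientation: [180.0, -0.0, -104.6]
force: [0.4, 0.3, 0.7]
opening: 0.0002
gripper_force: 0.3
```

```bash
python3 - <<'E'
from h import *
o=ctrl.get_obs();print(o["tool_pos"],o["orientation"],o["clock"],o["force"])
c=cams.get_calibration("wrist")
i=cams.snapshot("wrist");cv2.imwrite("pics/w6.png",i);cv2.imwrite("pics/w6b.png",cv2.resize(i,(800,600)))
json.dump({k:np.asarray(v).tolist() for k,v in c.items()},open("w6.json","w"))
E
```

```text
[0.54054655 0.18375059 0.01356013] [ 1.79997864e+02 -1.90115599e-03 -1.04562774e+02] 10.35 [0.38046555 0.26477618 0.65259126]
```

View pics/w6b.png

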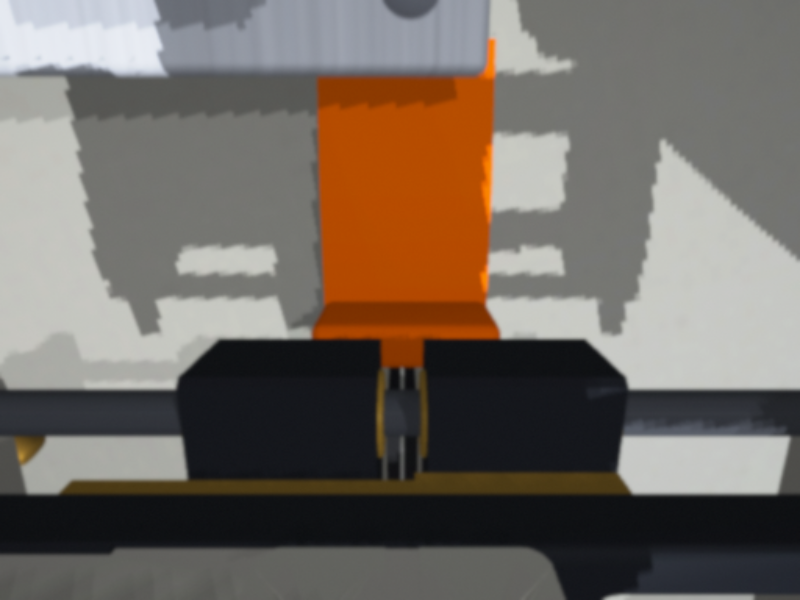

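The wedge is tracking square and centred: end plate at columns 313–499, foot mark at column 411 and the wedge's centre line at 405. About 72 mm remain, and the toe is just short of the foot. Now pushing slowly while watching the force.

Call:
{"fn": "play_rows", "kwargs": {
  "motion": [
    {"x":0.1,"y":0,"z":0,"rx":0,"ry":0,"rz":0},
    {"x":0.1,"y":0,"z":0,"rx":0,"ry":0,"rz":0},
    {"x":0.1,"y":0,"z":0,"rx":0,"ry":0,"rz":0},
    {"x":0.1,"y":0,"z":0,"rx":0,"ry":0,"rz":0}
  ]
}}

```text
clock: 10.9
tool_pos: [0.539, 0.1753, 0.014]
orientation: [-179.9, 0.1, -104.5]
force: [2.1, 3.5, 0.9]
opening: 0.0007
gripper_force: 2.1
```

Call:
{"fn": "play_rows", "kwargs": {
  "motion": [
    {"x":0.1,"y":0,"z":0,"rx":0,"ry":0,"rz":0},
    {"x":0.1,"y":0,"z":0,"rx":0,"ry":0,"rz":0},
    {"x":0.1,"y":0,"z":0,"rx":0,"ry":0,"rz":0},
    {"x":0.1,"y":0,"z":0,"rx":0,"ry":0,"rz":0}
  ]
}}

```text
clock: 11.4
tool_pos: [0.5355, 0.1645, 0.0135]
orientation: [180.0, -0.0, -104.6]
force: [0.4, 4.7, 0.5]
opening: 0.0004
gripper_force: 2.0
```

Call:
{"fn": "play_rows", "kwargs": {
  "motion": [
    {"x":0.1,"y":0,"z":0,"rx":0,"ry":0,"rz":0},
    {"x":0.1,"y":0,"z":0,"rx":0,"ry":0,"rz":0},
    {"x":0.1,"y":0,"z":0,"rx":0,"ry":0,"rz":0},
    {"x":0.1,"y":0,"z":0,"rx":0,"ry":0,"rz":0},
    {"x":0.1,"y":0,"z":0,"rx":0,"ry":0,"rz":0},
    {"x":0.1,"y":0,"z":0,"rx":0,"ry":0,"rz":0}
  ]
}}

```text
clock: 12.15
tool_pos: [0.5317, 0.15, 0.0135]
orientation: [180.0, -0.0, -104.6]
force: [1.1, 2.3, 0.0]
opening: 0.0004
gripper_force: 1.7
```

Call:
{"fn": "play_rows", "kwargs": {
  "motion": [
    {"x":0.1,"y":0,"z":0,"rx":0,"ry":0,"rz":0},
    {"x":0.1,"y":0,"z":0,"rx":0,"ry":0,"rz":0},
    {"x":0.1,"y":0,"z":0,"rx":0,"ry":0,"rz":0},
    {"x":0.1,"y":0,"z":0,"rx":0,"ry":0,"rz":0},
    {"x":0.1,"y":0,"z":0,"rx":0,"ry":0,"rz":0}
  ]
}}

```text
clock: 12.78
tool_pos: [0.5286, 0.1379, 0.0135]
orientation: [180.0, -0.0, -104.6]
force: [0.1, 2.7, 0.3]
opening: 0.0001
gripper_force: 1.5
```

```bash
python3 - <<'E'
from h import *
o=ctrl.get_obs();print(o["tool_pos"],o["orientation"],o["clock"],o["force"])
i=cams.snapshot("wrist");cv2.imwrite("pics/w7.png",i);cv2.imwrite("pics/w7b.png",cv2.resize(i[:260],(800,406)))
E
```

```text
[0.52856319 0.13787675 0.01351487] [ 1.79992034e+02 -7.53794800e-03 -1.04587412e+02] 12.775 [0.0810062  2.71552901 0.30972584]
```

View pics/w7b.png

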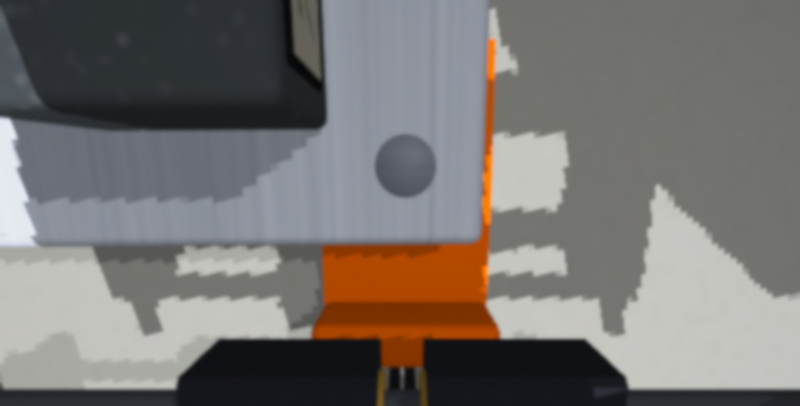

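The foot mark is at (405,165), centred on the wedge (centre 406), and the gap between plate edge (row 243) and end plate (row 303) is closing evenly. About 18–24 mm to go, in finer steps.

Call:
{"fn": "play_rows", "kwargs": {
  "motion": [
    {"x":0.1,"y":0,"z":0,"rx":0,"ry":0,"rz":0},
    {"x":0.1,"y":0,"z":0,"rx":0,"ry":0,"rz":0},
    {"x":0.1,"y":0,"z":0,"rx":0,"ry":0,"rz":0},
    {"x":0.1,"y":0,"z":0,"rx":0,"ry":0,"rz":0},
    {"x":0.08,"y":0,"z":0,"rx":0,"ry":0,"rz":0}
  ]
}}

```text
clock: 13.45
tool_pos: [0.527, 0.1279, 0.014]
orientation: [-179.9, 0.2, -104.6]
force: [2.2, 8.2, -2.3]
opening: 0.0004
gripper_force: 4.6
```

```bash
cat > gap.py <<'E'
from h import *
o=ctrl.get_obs();C=cam("wrist");i=cams.snapshot("wrist")
m,c,s=hsv(i,(3,150,40),(22,255,255))
# orange/plate boundary rows at wedge centre columns
for col in (225,240,255,275,290):
    r=np.where(m[:230,col])[0]; print(col,r.min() if len(r) else None, end=" | ")
    v=cv2.cvtColor(i,cv2.COLOR_BGR2HSV)[150:215,col,2]; d=np.diff(v.astype(int)); k=np.argsort(-abs(d))[:4]; print([(int(150+j),int(d[j])) for j in sorted(k)])
print(o["tool_pos"],o["force"],o["clock"])
cv2.imwrite(f"pics/g{o['clock']:.2f}.png",i)
M=R.from_euler("xyz",o["orientation"],degrees=True).as_matrix()
b=o["tool_pos"]+M[:,0]*.0235; b[2]=.036
print("inner face top px",proj(C,b+np.outer([-.02,0,.02],M[:,1])))
e=lambda z,d:proj(C,[*(b+M[:,0]*d)[:2],z])[0]
print("edge px for gaps 0,2,5,8,10 (z .031)",[e(.031,d/1e3).round(1).tolist() for d in(0,2,5,8,10)])
E
python3 gap.py
```

```text
225 179 | [(175, -16), (181, 14), (192, -19), (193, -19)]
240 178 | [(175, -16), (181, 14), (192, -19), (193, -18)]
255 178 | [(175, -17), (181, 14), (192, -18), (193, -18)]
275 178 | [(175, -17), (180, 14), (192, -18), (193, -19)]
290 178 | [(176, 18), (177, 24), (192, -17), (193, -20)]
[0.52696461 0.12794342 0.01396603] [ 2.20126575  8.18731903 -2.28630893] 13.45
inner face top px [[214.76522747 211.80603425]
 [259.14351565 211.75410801]
 [303.52451781 211.7021786 ]]
edge px for gaps 0,2,5,8,10 (z .031) [[259.1, 208.3], [259.1, 204.2], [259.1, 198.0], [259.1, 191.7], [259.1, 187.5]]
```

```bash
python3 - <<'E'
from h import *
for k in range(4):
    o=ctrl.get_obs();print(o["clock"],o["tool_pos"],o["force"],o["moment"],o["orientation"]);i=cams.snapshot("side")
b=i;a=cv2.imread("pics/side0.png");S=cams.snapshot("scene")
for n,x,x0 in(("side",b,a),("scene",S,cv2.imread("pics/scene0.png"))):
    for y in(x0,x):
        m,c,s=hsv(y,(50,120,60),(80,255,255));print(n,c,s)
cv2.imwrite("pics/side8.png",b);cv2.imwrite("pics/scene8.png",S)
C=cam("side");print(proj(C,[[.5985,-.1112,.0432],[.5999,-.1133,.035]]));C=cam("scene");print(proj(C,[[.5985,-.1112,.0432],[.5999,-.1133,.035]]))
f=lambda z,w:cv2.resize(z[w[0]:w[1],w[2]:w[3]],None,fx=4,fy=4,interpolation=cv2.INTER_CUBIC)
g=cv2.imread("pics/g13.45.png")
u=f(S,(150,300,225,325)); v=cv2.resize(g[:240],(400,188)); w=f(b,(170,270,220,320))
cv2.imwrite("pics/c8.png",np.hstack([u,np.vstack([v,w])[:600]]))
E
```

```text
13.5 [0.52674924 0.12763227 0.01393443] [ 1.8579455   5.89093342 -2.05278063] [ 2.49431173 -0.94443897 -0.00595207] [-1.79897585e+02  1.46617441e-01 -1.04568998e+02]
13.55 [0.5267003  0.12755317 0.01386941] [ 2.04379835  6.62553569 -1.99876222] [ 2.43211984 -0.90606115  0.00839063] [-1.79903844e+02  1.27420183e-01 -1.04561646e+02]
13.6 [0.526725   0.12755906 0.01386729] [ 3.13714633  6.63295356 -1.7577511 ] [ 2.50826656 -0.89321233  0.05173486] [-1.79905015e+02  1.23259167e-01 -1.04561423e+02]
13.65 [0.52672918 0.12758688 0.01385606] [ 2.76479643  4.88876651 -1.88988681] [ 2.4936347  -0.90603024  0.04899183] [-1.79904182e+02  1.22080486e-01 -1.04557655e+02]
side [331.48039216 249.37254902] [325 245  14  10 102]
side [332.09090909 251.98989899] [326 248  13   9  99]
scene [354.53 259.46] [349 255  13  10 100]
scene [355.31313131 261.6969697 ] [349 257  13  10  99]
[[331.91343818 248.32842562]
 [332.56506862 251.47924132]]
[[354.16599291 258.0013531 ]
 [354.70215464 260.89195093]]Traceback (most recent call last):
  File "<stdin>", line 13, in <module>
    return _nx.concatenate(arrs, 1, dtype=dtype, casting=casting)
           ~~~~~~~~~~~~~~~^^^^^^^^^^^^^^^^^^^^^^^^^^^^^^^^^^^^^^^
ValueError: all the input array dimensions except for the concatenation axis must match exactly, but along dimension 0, the array at index 0 has size 600 and the array at index 1 has size 588
```

```bash
python3 - <<'E'
from h import *
S=cv2.imread("pics/scene8.png");b=cv2.imread("pics/side8.png");g=cv2.imread("pics/g13.45.png")
f=lambda z,w:cv2.resize(z[w[0]:w[1],w[2]:w[3]],(400,300),interpolation=cv2.INTER_CUBIC)
cv2.imwrite("pics/c8.png",np.vstack([np.hstack([f(S,(160,235,230,330)),f(b,(165,240,215,315))]),cv2.resize(g[90:240,100:500],(800,300),interpolation=cv2.INTER_CUBIC)]))
E
```

```text
(no output)
```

View pics/c8.png

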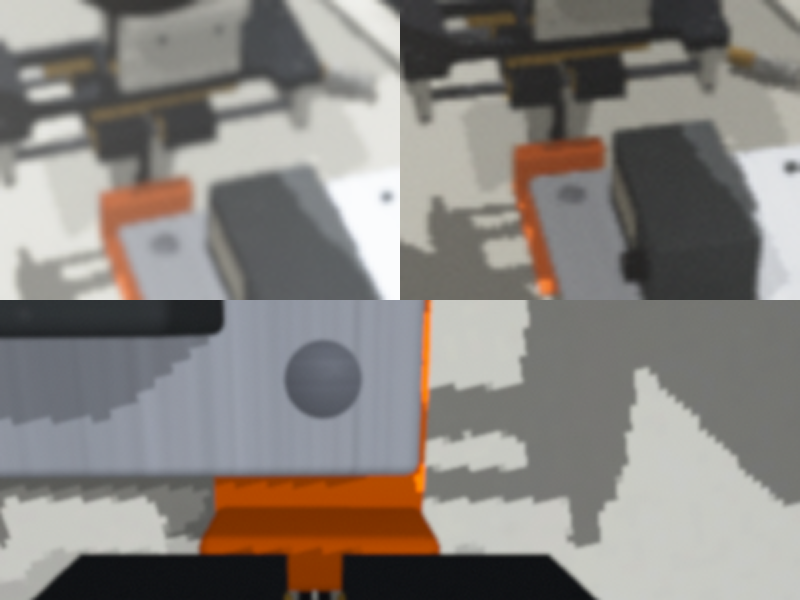

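The bottom crop settles it: what I took for the end plate's top is the foot of its inner face. The end plate is still about 15 mm from the stand's edge and the foot is at the knee of the ramp, which explains the force peak. I'll check whether the stand has shifted.

```bash
python3 - <<'E'
from h import *
np.set_printoptions(precision=4,suppress=True)
C=cam("wrist");th=np.radians(-14.3);Q=np.array([[np.cos(th),-np.sin(th)],[np.sin(th),np.cos(th)]]);o=np.array([.5572,-.0219])
p=onz(C,[[261.5,129.5],[220,177],[290,177],[261,216]],[.031,.031,.031,.036]);print(p,(p[:,:2]-o)@Q)
C=camj("w6.json");p=onz(C,np.array([[100,73],[400,73],[406,340]])*.64,[.028,.024,.036]);print((p[:,:2]-o)@Q)
E
```

```text
[[0.5108 0.0701 0.031 ]
 [0.5342 0.0859 0.031 ]
 [0.5035 0.0939 0.031 ]
 [0.5205 0.107  0.036 ]] [[-0.0677  0.0777]
 [-0.0489  0.0988]
 [-0.0806  0.099 ]
 [-0.0674  0.1158]]
[[ 0.014   0.1014]
 [-0.066   0.1012]
 [-0.0673  0.1744]]
```

The stand hasn't moved: foot mark at (−68, 78) and edge at y = 99 in its own frame. The gap is about 16 mm, so I continue gently.

Call:
{"fn": "play_rows", "kwargs": {
  "motion": [
    {"x":0.06,"y":0,"z":0,"rx":0,"ry":0,"rz":0},
    {"x":0.06,"y":0,"z":0,"rx":0,"ry":0,"rz":0},
    {"x":0.06,"y":0,"z":0,"rx":0,"ry":0,"rz":0}
  ]
}}

```text
clock: 14.12
tool_pos: [0.5259, 0.1237, 0.0139]
orientation: [-179.9, 0.2, -104.6]
force: [1.7, 8.3, -2.5]
opening: 0.0002
gripper_force: 4.5
```

Call:
{"fn": "play_rows", "kwargs": {
  "motion": [
    {"x":0.06,"y":0,"z":0,"rx":0,"ry":0,"rz":0},
    {"x":0.06,"y":0,"z":0,"rx":0,"ry":0,"rz":0},
    {"x":0.06,"y":0,"z":0,"rx":0,"ry":0,"rz":0}
  ]
}}

```text
clock: 14.5
tool_pos: [0.5246, 0.1191, 0.0139]
orientation: [-179.9, 0.2, -104.6]
force: [2.7, 9.2, -2.3]
opening: 0.0006
gripper_force: 4.1
```

```bash
cat > chk.py <<'E'
from h import *
np.set_printoptions(precision=4,suppress=True)
th=np.radians(-14.3);Q=np.array([[np.cos(th),-np.sin(th)],[np.sin(th),np.cos(th)]]);o=np.array([.5572,-.0219])
s=ctrl.get_obs();C=cam("wrist");i=cams.snapshot("wrist");cv2.imwrite(f"pics/k{s['clock']:.2f}.png",i)
x,y=proj(C,[*(Q@[-.068,.078]+o),.031])[0].astype(int)
g=cv2.cvtColor(i,cv2.COLOR_BGR2GRAY);c0,r0=x-32,y-32;w=g[r0:y+33,c0:x+33]
t,m=cv2.threshold(w,0,255,cv2.THRESH_BINARY_INV+cv2.THRESH_OTSU)
n,l,st,ce=cv2.connectedComponentsWithStats(m)
for k in range(1,n):
    if 300<st[k,4]<3000:
        p=onz(C,[ce[k]+[c0,r0]],[.031]);print("blob",st[k],((p[:,:2]-o)@Q)[0])
h=cv2.cvtColor(i,cv2.COLOR_BGR2HSV);mo=cv2.inRange(h,np.array((3,150,40)),np.array((22,255,255)))
for col in(225,255,285):
    r=np.where(mo[150:,col])[0]
    if len(r):p=onz(C,[[col,150+r.min()]],[.032]);print("edge",150+r.min(),((p[:,:2]-o)@Q)[0])
    print("orange last",150+r.max())
b=s["tool_pos"][:2]-o;print("tcp in stand",b@Q,s["force"],s["clock"])
E
python3 chk.py
```

```text
blob [  14   12   38   38 1149] [-0.0681  0.0775]
edge 197 [-0.0509  0.0993]
orange last 315
edge 196 [-0.0646  0.0989]
orange last 315
edge 196 [-0.0784  0.099 ]
orange last 315
tcp in stand [-0.0664  0.1286] [ 2.6774  9.2291 -2.3465] 14.5
```

The stand is still in place (foot mark at 77.5 mm, edge at 99), with about 7 mm left.

Call:
{"fn": "play_rows", "kwargs": {
  "motion": [
    {"x":0.05,"y":0,"z":0,"rx":0,"ry":0,"rz":0},
    {"x":0.05,"y":0,"z":0,"rx":0,"ry":0,"rz":0},
    {"x":0.05,"y":0,"z":0,"rx":0,"ry":0,"rz":0}
  ]
}}

```text
clock: 14.92
tool_pos: [0.5236, 0.1154, 0.0138]
orientation: [-179.9, 0.1, -104.6]
force: [1.8, 9.2, -2.6]
opening: 0.0003
gripper_force: 4.7
```

```bash
python3 chk.py
```

```text
blob [  14   13   38   38 1127] [-0.0681  0.0775]
edge 205 [-0.0509  0.0992]
orange last 315
edge 204 [-0.0647  0.0988]
orange last 315
edge 204 [-0.0785  0.0989]
orange last 315
tcp in stand [-0.0665  0.1247] [ 1.7792  9.2324 -2.5572] 14.925
```

Call:
{"fn": "play_rows", "kwargs": {
  "motion": [
    {"x":0.04,"y":0,"z":0,"rx":0,"ry":0,"rz":0},
    {"x":0.04,"y":0,"z":0,"rx":0,"ry":0,"rz":0}
  ]
}}

```text
clock: 15.22
tool_pos: [0.5228, 0.1139, 0.0138]
orientation: [-179.9, 0.2, -104.6]
force: [-0.0, 12.1, -2.7]
opening: 0.0004
gripper_force: 5.4
```

Call:
{"fn": "play_rows", "kwargs": {
  "motion": [
    {"x":0.02,"y":0,"z":0,"rx":0,"ry":0,"rz":0},
    {"x":0.02,"y":0,"z":0,"rx":0,"ry":0,"rz":0}
  ]
}}

```text
clock: 15.48
tool_pos: [0.5225, 0.1129, 0.0137]
orientation: [-179.9, 0.2, -104.6]
force: [-0.1, 11.6, -2.3]
opening: 0.0005
gripper_force: 5.4
```

```bash
python3 chk.py
```

```text
blob [  14    8   38   37 1118] [-0.0683  0.075 ]
edge 205 [-0.0513  0.0965]
orange last 315
edge 205 [-0.0651  0.0966]
orange last 315
edge 204 [-0.0789  0.0962]
orange last 315
tcp in stand [-0.0669  0.1221] [-0.1315 11.5937 -2.2818] 15.475
```

The edge row no longer changes with pushing, so the end plate is against the stand's edge; the stand gave about 2.5 mm at contact. I stop pushing, back off, rise and travel over to the pad.

Call:
{"fn": "play_rows", "kwargs": {
  "motion": [
    {"x":-0.1,"y":0,"z":0,"rx":0,"ry":0,"rz":0},
    {"x":-0.5,"y":0,"z":0,"rx":0,"ry":0,"rz":0},
    {"x":-0.7,"y":0,"z":0,"rx":0,"ry":0,"rz":0},
    {"x":-0.7,"y":0,"z":0,"rx":0,"ry":0,"rz":0},
    {"x":0,"y":0,"z":-1,"rx":0,"ry":0,"rz":0},
    {"x":0,"y":0,"z":-1,"rx":0,"ry":0,"rz":0},
    {"x":0,"y":0,"z":-1,"rx":0,"ry":0,"rz":0},
    {"x":0,"y":0,"z":-1,"rx":0,"ry":0,"rz":0},
    {"x":0,"y":0,"z":-1,"rx":0,"ry":0,"rz":0},
    {"x":0,"y":0,"z":-1,"rx":0,"ry":0,"rz":0},
    {"x":0,"y":0,"z":-1,"rx":0,"ry":0,"rz":0},
    {"x":0,"y":0,"z":0,"rx":0,"ry":0,"rz":0}
  ]
}}

```text
clock: 17.02
tool_pos: [0.5355, 0.1611, 0.1907]
orientation: [-179.8, 0.2, -104.5]
force: [0.4, 0.8, -0.8]
opening: 0.0002
gripper_force: 0.0
```

```bash
python3 - <<'E'
from h import *
np.set_printoptions(precision=4,suppress=True)
o=ctrl.get_obs();G=[]
print(o["tool_pos"],o["force"],o["clock"])
for n in("side","scene"):
    i=cams.snapshot(n);cv2.imwrite(f"pics/{n}9.png",i);m,c,s=hsv(i,(50,120,60),(80,255,255));print(n,c,onz(cam(n),c,.035));G.append(ray(cam(n),c))
(o1,d1),(o2,d2)=G;t=np.linalg.lstsq(np.c_[d1[0],-d2[0]],o2-o1,rcond=None)[0];print(o1+t[0]*d1[0])
C=cam("wrist");i=cams.snapshot("wrist");cv2.imwrite("pics/w9.png",i)
M=R.from_euler("xyz",o["orientation"],degrees=True).as_matrix()
print("units to pad",M.T@(np.array([.5993,-.1157,.19])-o["tool_pos"])/.025)
S=cv2.imread("pics/scene9.png");b=cv2.imread("pics/side9.png")
f=lambda z,w:cv2.resize(z[w[0]:w[1],w[2]:w[3]],(400,300),interpolation=cv2.INTER_CUBIC)
cv2.imwrite("pics/c9.png",np.vstack([np.hstack([f(S,(180,240,240,320)),f(b,(180,240,225,305))]),cv2.resize(i[:192],(800,300),interpolation=cv2.INTER_CUBIC)]))
E
```

```text
[0.5355 0.1611 0.1907] [ 0.4081  0.8278 -0.8261] 17.025
side [333.  252.5] [[ 0.5991 -0.1163  0.035 ]]
scene [356.1373 262.3039] [[ 0.6001 -0.1174  0.035 ]]
[ 0.5963 -0.1196  0.0393]
units to pad [10.0774 -5.2493  0.0176]
```

View pics/c9.png

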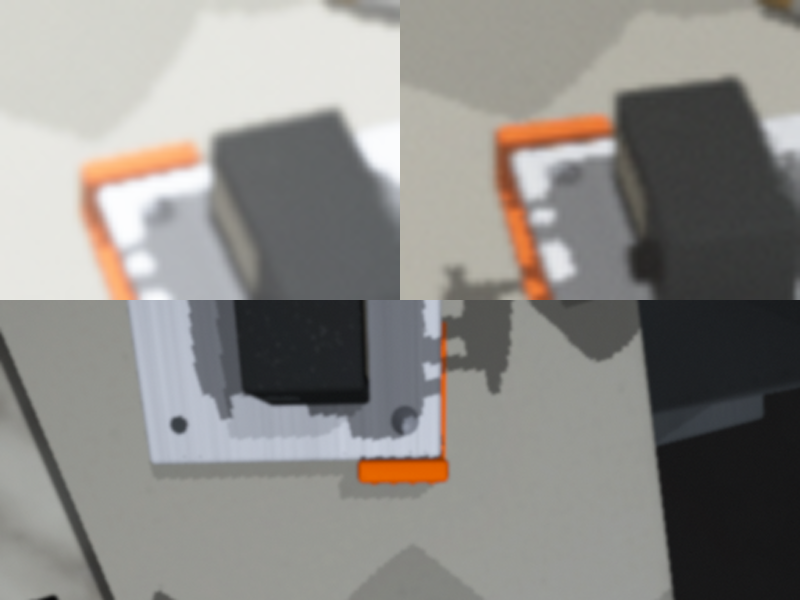

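All three views show the end plate flush and parallel against the plate's left edge (wrist view: edge row 458, end plate rows 460–482), and the stand sits level. Next is the pad at about (0.600, −0.117).

Call:
{"fn": "play_rows", "kwargs": {
  "motion": [
    {"x":0.92,"y":-0.477,"z":0,"rx":0,"ry":0,"rz":0},
    {"x":0.92,"y":-0.477,"z":0,"rx":0,"ry":0,"rz":0},
    {"x":0.92,"y":-0.477,"z":0,"rx":0,"ry":0,"rz":0},
    {"x":0.92,"y":-0.477,"z":0,"rx":0,"ry":0,"rz":0},
    {"x":0.92,"y":-0.477,"z":0,"rx":0,"ry":0,"rz":0},
    {"x":0.92,"y":-0.477,"z":0,"rx":0,"ry":0,"rz":0},
    {"x":0.92,"y":-0.477,"z":0,"rx":0,"ry":0,"rz":0},
    {"x":0.92,"y":-0.477,"z":0,"rx":0,"ry":0,"rz":0},
    {"x":0.92,"y":-0.477,"z":0,"rx":0,"ry":0,"rz":0},
    {"x":0.92,"y":-0.477,"z":0,"rx":0,"ry":0,"rz":0},
    {"x":0.92,"y":-0.477,"z":0,"rx":0,"ry":0,"rz":0},
    {"x":0,"y":0,"z":0.5,"rx":0,"ry":0,"rz":0},
    {"x":0,"y":0,"z":0.9,"rx":0,"ry":0,"rz":0},
    {"x":0,"y":0,"z":0.9,"rx":0,"ry":0,"rz":0},
    {"x":0,"y":0,"z":0.9,"rx":0,"ry":0,"rz":0},
    {"x":0,"y":0,"z":0.9,"rx":0,"ry":0,"rz":0},
    {"x":0,"y":0,"z":0.9,"rx":0,"ry":0,"rz":0},
    {"x":0,"y":0,"z":0.5,"rx":0,"ry":0,"rz":0},
    {"x":0,"y":0,"z":0,"rx":0,"ry":0,"rz":0},
    {"x":0,"y":0,"z":0,"rx":0,"ry":0,"rz":0}
  ]
}}

```text
clock: 19.68
tool_pos: [0.598, -0.1181, 0.0516]
orientation: [-180.0, 0.0, -104.6]
force: [-0.6, -0.2, -0.2]
opening: 0.0004
gripper_force: 0.0
```

Call:
{"fn": "play_rows", "kwargs": {
  "motion": [
    {"x":0,"y":0,"z":0.2,"rx":0,"ry":0,"rz":0},
    {"x":0,"y":0,"z":0.2,"rx":0,"ry":0,"rz":0},
    {"x":0,"y":0,"z":0.1,"rx":0,"ry":0,"rz":0},
    {"x":0,"y":0,"z":0.05,"rx":0,"ry":0,"rz":0},
    {"x":0,"y":0,"z":0.05,"rx":0,"ry":0,"rz":0},
    {"x":0,"y":0,"z":0,"rx":0,"ry":0,"rz":0}
  ]
}}

```text
clock: 20.42
tool_pos: [0.5975, -0.1182, 0.036]
orientation: [180.0, -0.0, -104.6]
force: [0.1, 0.9, 0.2]
opening: 0.0005
gripper_force: 0.0
```

Call:
{"fn": "play_rows", "kwargs": {
  "motion": [
    {"x":0,"y":0,"z":0.04,"rx":0,"ry":0,"rz":0},
    {"x":0,"y":0,"z":0.03,"rx":0,"ry":0,"rz":0},
    {"x":0,"y":0,"z":0,"rx":0,"ry":0,"rz":0}
  ]
}}

```text
clock: 20.8
tool_pos: [0.5977, -0.1182, 0.035]
orientation: [-180.0, -0.0, -104.6]
force: [-1.4, 0.8, 4.7]
opening: 0.0004
gripper_force: 2.8
```

Contact is at z = 0.035 m, the level height of the pad's top, with 4.7 N. Pressing slightly more to confirm it's firm.

Call:
{"fn": "play_rows", "kwargs": {
  "motion": [
    {"x":0,"y":0,"z":0.03,"rx":0,"ry":0,"rz":0},
    {"x":0,"y":0,"z":0,"rx":0,"ry":0,"rz":0},
    {"x":0,"y":0,"z":0,"rx":0,"ry":0,"rz":0},
    {"x":0,"y":0,"z":0,"rx":0,"ry":0,"rz":0}
  ]
}}

```text
clock: 21.3
tool_pos: [0.5977, -0.1183, 0.0349]
orientation: [-180.0, -0.0, -104.6]
force: [-3.6, 0.9, 11.0]
opening: 0.0001
gripper_force: 5.3
```

The pad holds 11 N with almost no sink (0.1 mm). Lifting off and moving clear.

Call:
{"fn": "play_rows", "kwargs": {
  "motion": [
    {"x":0,"y":0,"z":-0.1,"rx":0,"ry":0,"rz":0},
    {"x":0,"y":0,"z":-0.5,"rx":0,"ry":0,"rz":0},
    {"x":0,"y":0,"z":-1,"rx":0,"ry":0,"rz":0},
    {"x":0,"y":0,"z":-1,"rx":0,"ry":0,"rz":0},
    {"x":0,"y":0,"z":-1,"rx":0,"ry":0,"rz":0},
    {"x":0,"y":0,"z":-1,"rx":0,"ry":0,"rz":0},
    {"x":0,"y":0,"z":-1,"rx":0,"ry":0,"rz":0},
    {"x":0,"y":0,"z":-1,"rx":0,"ry":0,"rz":0},
    {"x":-0.8,"y":0.4,"z":-0.4,"rx":0,"ry":0,"rz":0},
    {"x":-0.8,"y":0.4,"z":-0.4,"rx":0,"ry":0,"rz":0},
    {"x":-0.8,"y":0.4,"z":0,"rx":0,"ry":0,"rz":0},
    {"x":-0.8,"y":0.4,"z":0,"rx":0,"ry":0,"rz":0},
    {"x":-0.8,"y":0.4,"z":0,"rx":0,"ry":0,"rz":0},
    {"x":-0.8,"y":0.4,"z":0,"rx":0,"ry":0,"rz":0},
    {"x":-0.8,"y":0.4,"z":0,"rx":0,"ry":0,"rz":0},
    {"x":-0.8,"y":0.4,"z":0,"rx":0,"ry":0,"rz":0},
    {"x":-0.8,"y":0.4,"z":0,"rx":0,"ry":0,"rz":0},
    {"x":-0.8,"y":0.4,"z":0,"rx":0,"ry":0,"rz":0},
    {"x":0,"y":0,"z":0,"rx":0,"ry":0,"rz":0},
    {"x":0,"y":0,"z":0,"rx":0,"ry":0,"rz":0}
  ]
}}

```text
clock: 23.8
tool_pos: [0.5511, 0.1003, 0.219]
orientation: [-180.0, 0.0, -104.6]
force: [-0.5, -1.0, 0.1]
opening: 0.0007
gripper_force: 0.0
```

```bash
python3 - <<'E'
from h import *
o=ctrl.get_obs();print(o["tool_pos"],o["force"],o["clock"],o["qvel"])
for n in("side","scene"):
    i=cams.snapshot(n);p=cv2.imread(f"pics/{n}9.png")
    for y in(p,i):
        print(n,hsv(y,(50,120,60),(80,255,255))[1],hsv(y,(3,150,60),(22,255,255))[1:])
C=cam("wrist");i=cams.snapshot("wrist");m,c,s=hsv(i,(3,150,60),(22,255,255));print(s)
k=max(cv2.findContours(m,0,2)[0],key=len);print(onz(C,cv2.boxPoints(cv2.minAreaRect(k)),.036))
E
```

```text
[0.55114486 0.1002514  0.2189775 ] [-0.46151594 -0.95555993  0.06273707] 23.8 [-0.57259046  0.20107234 -0.07891024 -0.08462715  0.12976427 -0.09007286]
side [333.  252.5] (array([251.93714286, 217.82285714]), array([245, 204,  22,  39, 175], dtype=int32))
side [332.05357143 253.08928571] (array([251.86781609, 217.82183908]), array([245, 204,  22,  39, 174], dtype=int32))
scene [356.1372549  262.30392157] (array([245.5       , 301.16666667]), array([243, 300,   5,   4,  12], dtype=int32))Traceback (most recent call last):
  File "<stdin>", line 6, in <module>
  File "h.py", line 17, in hsv
    n,l,s,c=cv2.connectedComponentsWithStats(m); k=1+np.argmax(s[1:,4]); return (l==k).astype(np.uint8)*255,c[k],s[k]
                                                     ~~~~~~~~~^^^^^^^^^
    return _wrapfunc(a, 'argmax', axis=axis, out=out, **kwds)
    return bound(*args, **kwds)
ValueError: attempt to get argmax of an empty sequence
```

The side camera's wedge position is unchanged from before the press, and the arm is high and clear. Handing in.

```bash
python3 -c "
from plant import workorder
print(workorder.close_job())"
```

```text
the job is handed in; nothing more can be done
None
```

The wedge is fully home under the short foot with its end plate flush against the stand's edge, the stand sat level and firm under an 11 N press on the green pad, and the arm is clear with the job handed in at about 24 s; the stand slid about 2.5 mm as the end plate met its edge (up to 12 N, over its roughly 8 N slide limit).

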